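# Pack a mounted specimen down the loading tube

## Robot

A 6-joint arm with a two-finger parallel gripper is mounted at the origin on the work surface. World frame = base frame: x ahead of the robot, y to its left, z up, the work surface at z = 0. Lengths are in m, angles in degrees, forces in N, time in s.
With the tool pointing down it reaches from about 0.375 to 0.9 m from the base axis. Payload 3.1 kg.
Tool frame: the origin (TCP) lies on the front face of the gripper's body, between the roots of the fingers; the fingertips stand 70 mm ahead of it and the grasp point (between the pads) lies 51 mm ahead of it; z points along the fingers, y is the line along which they close (so a half turn about z gives the same grasp; the last joint's range is limited). The gripper opens to 87 mm and grips with 3 to 60 N. Pads are 19 mm wide; open, the fingers measure 117 mm over their backs; the gripper's body (75 mm by 190 mm) begins 51 mm behind the grasp point.
Start: joints at [56.866, 30.224, 82.088, -0, 67.689, -10.227], TCP at [0.243, 0.576, 0.292] pointing down, gripper open.
Joint ranges: [-176.69, 176.69], [-43.24, 126.21], [12.49, 139.97], [-82, 262], [0, 151.66], [-163.58, 163.58]. Speed limits (degrees/s): [159.86, 159.86, 180, 180, 180, 180].

## Interface

Orientations are given as a 3x3 rotation matrix whose columns are the frame's x, y, z axes.
In Python, from bench import status, optics, order gives the robot as it stands.
- The arm moves only by the shell command python3 -m jog 'ROWS' [OPENING]. ROWS is a JSON list of rows, 1 to 8 of them, each an object with the fields trans (a list: dx, dy, dz in m), rotvec (a list: a rotation vector rx, ry, rz in degrees); a field left out counts as zero; each row shifts and turns the commanded pose from where the row before left it, along the tool's axes as they then stand; what a row does not reach is not made up. A row lasts 1/10 s, in which the tool goes at most 0.05 m and 8.59 degrees, less where a joint would pass 70% of its speed; a pose out of reach is approached as far as the arm can. OPENING is the opening from 0.0 (shut) to 1.0 (fully open), set as the command begins (- or left out keeps the last). The fingers move at their own pace and stop on an object; the grip force is fixed at half the most. Time passes only in rows, so rows that do not move let the fingers close. It prints the time, the measured TCP pose, the force, the opening and the grip force at its end. Input that does not fit is refused with a message, and nothing moves.
- status.sense(): the state, without advancing time (a new reading comes with each control period).
- optics.get_image(name): name is "side" or "top" or "wrist"; returns a dict with "frame" (480x640x3 uint8, red, green, blue), "K" (3x3 intrinsics, pixels), "D" ([k1, k2, p1, p2, k3] as OpenCV has them; the pictures are not rectified), "R" (3x3) and "t" (3): a world point X has camera coordinates R X + t; the wrist camera has in their place "hand_eye" (4x4, takes a point from camera to tool coordinates, whose origin is the TCP and whose axes are the flange's). Camera axes: x right, y down, z forward; pixel columns grow to the right and rows downward; lengths in m; the calibration is good to about 2 mm. A picture is of the moment at which its call begins: read the wrist's pose just before it. There is no depth.
- order.sign_off(): hands the job in; it is judged then, once.
The state is a dict: "clock": time; "joint_pos": joint angles; "dq": joint speeds; "joint_efforts": joint torques, N m; "ee_pos": TCP position; "tcp_rot": TCP orientation; "ft_force": force on the tool from outside, world axes, zero at the start; "moment": the same for the moment, N m; "grip_width": opening from 0.0 (shut) to 1.0 (fully open); "grasp_force": force on a finger pad.
Only numpy, scipy, OpenCV 4.12 (cv2) and the standard library are available. Lean on these libraries where they do the work, as an engineer would, in place of code of your own. Each camera call takes 0.05 s, during which the arm holds its last target. There are 200 camera calls.

## Task

Put the black mounted specimen into the mouth of the clear loading tube, then take the brass rod and slowly push the specimen and the orange disc beneath it down the tube until they bottom out firmly on the hidden stop, pressing steadily with about 15 N for a second and never with more than 25 N. Then stand the rod back in the blue holder, leaving everything else where it is.

Things in the scene. Friction and masses are not known exactly. Their poses are not given: they have to be found in the camera images.
- black_mount: the specimen to pack: a black resin cylinder, diameter 30, height 26, 50 g or so, with a small steel square in its upper face; stands upright on the grey felt pad among a white and a green one. Origin at the centre of its underside, z up.
- magazine: the loading tube, fixed to the table: an aluminium foot 100 x 100 x 32 high carrying an upright tube, inner diameter 33, outer 41, dark steel up to 75 above the table and clear above, whose last 10 mm flare to inner diameter 41, outer 49 at the rim. Rim 130 above the table. Origin at the centre of the foot's underside, z up.
- tube_mouth (a point): centre of the tube's rim, 130 above the table, on the tube's axis; z up
- follower_top (a point): centre of the orange disc's upper face (disc diameter 31, 8 thick, in the tube); z up. Starts 12 to 52 mm below the rim, slides against a steady 6 N of friction, stays where left, and ends on a firm stop hidden in the tube. Its setting is unknown, 68 to 88 mm below the rim for this face: only the force tells, climbing well above 6 N on it; meet it slowly, about 10 mm/s.
- rod: brass ramming rod standing upright in the blue holder, 150 long, 120 g or so. From its lower end: foot diameter 27 for 12 mm, shaft diameter 16 up to 88 mm, handle diameter 24 from 94 to 148 mm. Origin at the centre of its lower end, z up along the rod. With the specimen bottomed out its lower end is 42 to 62 mm below the tube's rim.
- holder: blue block 80 x 80 x 45 high, fixed to the table, with a round hole (diameter 35, 35 deep) in its middle for the rod's foot. Origin at the centre of its underside.
- holder_floor (a point): centre of the floor of the holder's hole, 10 above the table; the rod's lower end rests here
- pad: flat grey felt pad 270 x 90 x 6 fixed to the table, carrying the three specimens along its length (its x) about 85 apart. Origin at the centre of its underside.
- white_mount: white resin specimen, same size as the black one; leave alone
- green_mount: green resin specimen, same size as the black one; leave alone
- test_block: round steel test block, diameter 60, 12 high, lying on the table; leave alone
- paste_jar: jar with a red lid, diameter 50, 60 high; leave alone
- driver: screwdriver lying on the table; leave alone
- dish: white dish, diameter 90, 22 high; leave alone
Mind the look-alikes: they are no part of the job. Of the things that look like the rod, the smallest one is meant.

How it is judged (in metres and radians):
On the way, in this order (a step that is already met when the one before it is completed fails the run):
1. the black specimen has been let go inside the mouth of the tube (horizontal distance between black_mount and tube_mouth below 0.005 m and z of black_mount in the frame of tube_mouth below -0.01 m and contact force between the fingers and black_mount below 0.1 N), for 0.1 s.
2. the rod presses the specimen with at least 12 N (it slides at 6, so it is on the stop), deep in the tube, for 0.4 s (contact force between rod and black_mount above 12 N and z of black_mount in the frame of tube_mouth below -0.064 m), for 0.4 s.
At the end, for the whole second after the job is handed in: The black specimen lies flat on the disc (within 3 mm) deep in the tube (underside over 64 mm below the rim, within 4 mm of the axis, tilt under 0.09 rad); the rod stands in the holder (lower end within 7 mm sideways and 4 mm in height of the hole floor's centre, tilt under 0.2 rad); both at rest (horizontal distance between black_mount and tube_mouth below 0.004 m and angle between black_mount's own z axis and vertical below 0.09 rad and z of black_mount in the frame of tube_mouth below -0.064 m and z of black_mount in the frame of follower_top below 0.003 m and horizontal distance between rod and holder_floor below 0.007 m and z of rod in the frame of holder_floor below 0.004 m and angle between rod's own z axis and vertical below 0.2 rad and linear speed of each of rod, black_mount below 0.02 m/s); the robot touches nothing.
It fails at once if the rod presses on the specimen with more than 25 N (contact force between rod and black_mount above 25 N).
It fails at once if one of the other loose things is moved more than 20 mm (distance of any of white_mount, green_mount, test_block, paste_jar, driver, dish from where it was at the start of the episode above 0.02 m).
It also fails if it takes over 72 s, if anything falls off the work surface, if the arm or the gripper's body presses on something with over 40 N, if the wrist force passes 120 N, or if a joint passes its speed limit or range.

## Working session

There is one attempt and no reset: what is moved stays moved. The work goes in short steps, Python scripts to look and compute and a shell command to move; the robot and the scene stay as the last step left them, time stands still between calls to the robot, and variables do not carry over. Pictures are saved under pics/ and viewed, at most 11 in all, crops included, and the job is handed in when it is done.

```bash
ls; mkdir -p pics; python3 - <<'E'
from bench import status, optics
import cv2,pickle,numpy as np
s=status.sense();print(s)
d={}
for n in ("side","top","wrist"):
    d[n]=optics.get_image(n); cv2.imwrite(f"pics/{n}0.png",d[n]["frame"][:,:,::-1])
    print(n,{k:np.round(v,4).tolist() for k,v in d[n].items() if k!="frame"})
pickle.dump((s,d),open("d0.pkl","wb"))
E
```

```text
pics
{'clock': 0.0, 'joint_pos': array([ 5.68686348e+01,  3.02771186e+01,  8.21562809e+01, -1.10733969e-03,
        6.76877979e+01, -1.02272758e+01]), 'dq': array([-0.09813895,  0.01730096,  0.01684932,  0.0703709 ,  0.02691108,
        0.04022123]), 'joint_efforts': array([-6.28176508e-05, -4.40054119e+01, -1.76591939e+01,  6.32535364e-02,
        5.83494070e-02, -1.85092749e-04]), 'ee_pos': array([0.24289866, 0.57524082, 0.29129186]), 'tcp_rot': array([[-9.21160289e-01,  3.89181732e-01, -1.14116251e-03],
       [ 3.89183240e-01,  9.21158636e-01, -1.78115994e-03],
       [ 3.57996793e-04, -2.08485513e-03, -9.99997763e-01]]), 'ft_force': array([ 0.48120537, -1.58773878,  0.68010355]), 'moment': array([-0.02589416, -0.01245816,  0.0377745 ]), 'grasp_force': 0.0, 'grip_width': 0.9999923280389219}
side {'K': [[506.4252, 0.0, 317.429], [0.0, 506.4252, 239.7882], [0.0, 0.0, 1.0]], 'D': [0.0109, 0.0, 0.0, 0.0, 0.0], 'R': [[0.9962, -0.0853, -0.0151], [-0.0711, -0.7049, -0.7058], [0.0495, 0.7042, -0.7083]], 't': [-0.5635, 0.1283, 1.3122]}
top {'K': [[493.9501, 0.0, 316.9438], [0.0, 493.9501, 250.83], [0.0, 0.0, 1.0]], 'D': [-0.0876, 0.0, 0.0, 0.0, 0.0], 'R': [[-0.0201, -0.9994, -0.0272], [-0.9904, 0.0237, -0.136], [0.1365, 0.0242, -0.9903]], 't': [0.0297, 0.5747, 1.0632]}
wrist {'K': [[377.6342, 0.0, 308.802], [0.0, 377.6342, 230.1397], [0.0, 0.0, 1.0]], 'D': [-0.0526, 0.0, 0.0, 0.0, 0.0], 'hand_eye': [[-0.0012, -0.9651, -0.262, 0.0724], [1.0, -0.0012, -0.0, 0.0006], [-0.0003, -0.262, 0.9651, -0.0927], [0.0, 0.0, 0.0, 1.0]]}
```

View pics/top0.png

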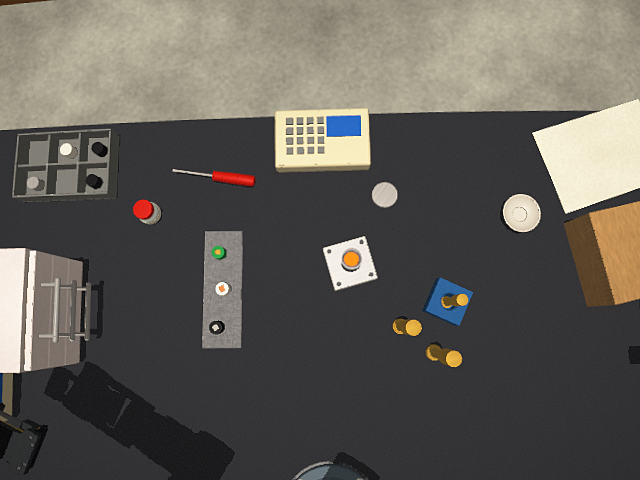

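View pics/side0.png

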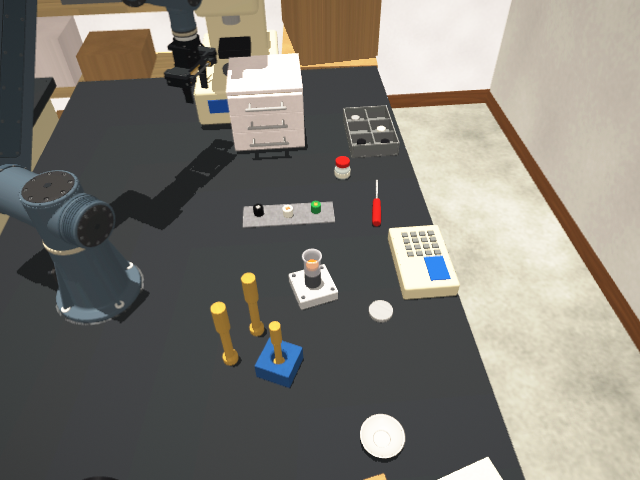

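The top view shows black mount (217,327), tube (351,259), the rod in the holder (461,300 top) and two larger rods at (407,327) and (445,355). The side view shows black (258,210), tube rim (312,257) and holder rod top (275,326). I'll zoom in for accurate pixels.

```bash
python3 - <<'E'
import cv2,pickle,numpy as np
s,d=pickle.load(open("d0.pkl","rb"))
def crop(n,x,y,w=80,h=60): 
    c=d[n]["frame"][y:y+h,x:x+w,::-1]; c=cv2.resize(c,(400,300),interpolation=cv2.INTER_CUBIC)
    for i in range(0,w,10): cv2.line(c,(i*5,0),(i*5,6),(255,255,255)); 
    for i in range(0,h,10): cv2.line(c,(0,i*5),(6,i*5),(255,255,255))
    cv2.putText(c,f"{n} {x},{y}",(10,20),0,.5,(255,255,255)); return c
a=np.vstack([np.hstack([crop("top",310,230),crop("side",275,245)]),np.hstack([crop("top",420,270),crop("side",240,315)])])
cv2.imwrite("pics/c1.png",a)
a=np.vstack([np.hstack([crop("top",180,300),crop("side",230,190)]),np.hstack([crop("top",180,230),crop("side",275,190)])])
cv2.imwrite("pics/c2.png",a)
E
```

```text
(no output)
```

View pics/c1.png

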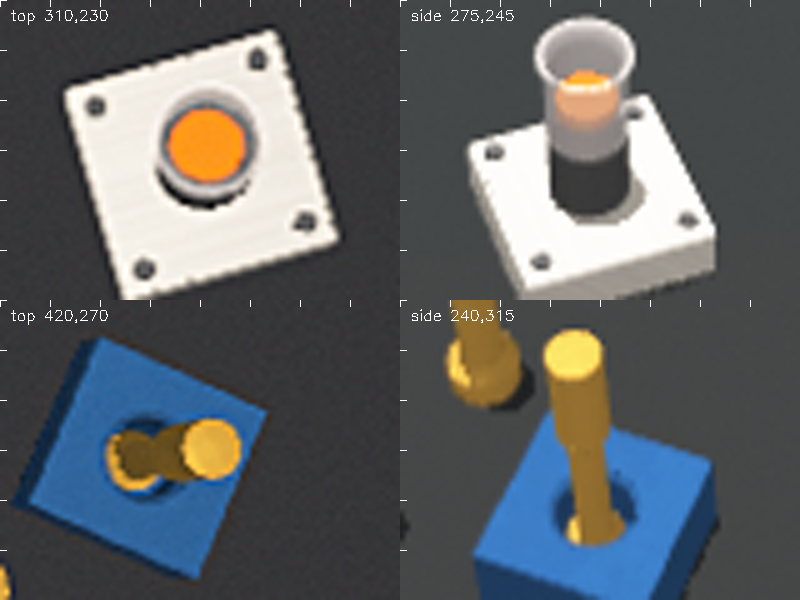

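View pics/c2.png

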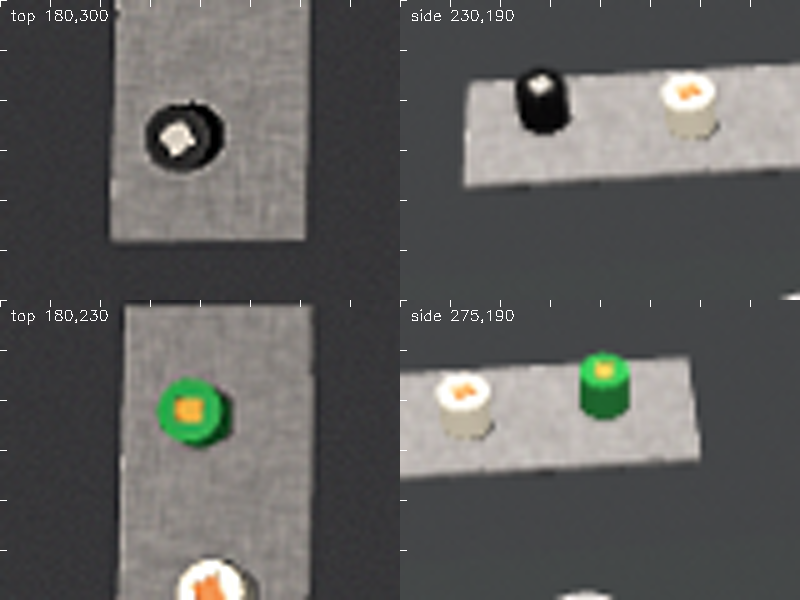

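```bash
cat > h.py <<'E'
import cv2,pickle,numpy as np
def norm(c,p): return cv2.undistortPoints(np.array([[p]],float),c["K"],c["D"])[0,0]
def tri(views):
    "views: list of (K,D,R,t dict, pixel)"
    A=[];b=[]
    for c,p in views:
        u=norm(c,p);R,t=np.array(c["R"]),np.array(c["t"])
        for k in (0,1): A.append(R[k]-u[k]*R[2]); b.append(u[k]*t[2]-t[k])
    x,*_=np.linalg.lstsq(np.array(A),np.array(b),rcond=None)
    return x
def proj(c,X): return cv2.projectPoints(np.array([X],float),cv2.Rodrigues(np.array(c["R"]))[0],np.array(c["t"]),c["K"],c["D"])[0][0,0]
def atz(c,p,z):
    u=norm(c,p);R,t=np.array(c["R"]),np.array(c["t"])
    d=R.T@np.array([*u,1]);o=-R.T@t
    return o+d*(z-o[2])/d[2]
def wristcam(s,w):
    T=np.eye(4);T[:3,:3]=s["tcp_rot"];T[:3,3]=s["ee_pos"]
    M=np.linalg.inv(T@np.array(w["hand_eye"]))
    return dict(K=w["K"],D=w["D"],R=M[:3,:3],t=M[:3,3],frame=w["frame"])
E
python3 - <<'E'
from h import *
s,d=pickle.load(open("d0.pkl","rb"))
f=lambda o,c:(o[0]+(c[0]+.5)/5-.5,o[1]+(c[1]+.5)/5-.5)
L=dict(rim=((310,230),(209,136),(275,245),(185,54),.13),rod=((420,270),(213,149),(240,315),(173,55),.16),
hole=((420,270),(148,158),(240,315),(195,207),.045),black=((180,300),(179,137),(230,190),(141,84),.032),
white=((180,230),(210,290),(230,190),(288,91),.032),green=((180,230),(190,110),(275,190),(204,71),.032))
for k,(a,b,c,e,z) in L.items():
    p,q=f(a,b),f(c,e);x=tri([(d["top"],p),(d["side"],q)])
    print(k,x.round(4),atz(d["top"],p,z).round(4),atz(d["side"],q,z).round(4),(proj(d["top"],x)-p).round(1),np.hypot(*x[:2]).round(3))
w=wristcam(s,d["wrist"]);T=s["tcp_rot"]
E
```

```text
rim [ 0.5489 -0.0553  0.129 ] [ 0.5488 -0.0552  0.13  ] [ 0.5488 -0.0562  0.13  ] [0. 0.] 0.552
rod [ 0.4561 -0.2696  0.1571] [ 0.4557 -0.2688  0.16  ] [ 0.4565 -0.2717  0.16  ] [-0.  -0.2] 0.53
hole [ 0.4569 -0.2707  0.0445] [ 0.4562 -0.2706  0.045 ] [ 0.4575 -0.2709  0.045 ] [-0.  -0.3] 0.531
black [0.4112 0.2469 0.0323] [0.4105 0.2469 0.032 ] [0.4119 0.2473 0.032 ] [-0.  -0.3] 0.48
white [0.4978 0.2332 0.0312] [0.498  0.2331 0.032 ] [0.4974 0.2323 0.032 ] [0.  0.1] 0.55
green [0.5805 0.2431 0.0306] [0.5799 0.2427 0.032 ] [0.5808 0.2415 0.032 ] [-0.  -0.2] 0.629
```

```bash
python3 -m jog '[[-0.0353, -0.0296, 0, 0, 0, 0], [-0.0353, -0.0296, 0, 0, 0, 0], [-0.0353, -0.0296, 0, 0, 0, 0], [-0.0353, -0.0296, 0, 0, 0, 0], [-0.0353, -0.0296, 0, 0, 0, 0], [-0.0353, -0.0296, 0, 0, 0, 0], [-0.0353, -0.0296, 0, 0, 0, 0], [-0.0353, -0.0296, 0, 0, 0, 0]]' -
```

```text
refused: ROWS must be a list of objects, one for each row. Nothing was moved.
```

The call was refused and nothing moved: it wants a list of objects, one for each row. Same move again in that form.

```bash
python3 -m jog '[{"trans": [-0.0353, -0.0296, 0]}, {"trans": [-0.0353, -0.0296, 0]}, {"trans": [-0.0353, -0.0296, 0]}, {"trans": [-0.0353, -0.0296, 0]}, {"trans": [-0.0353, -0.0296, 0]}, {"trans": [-0.0353, -0.0296, 0]}, {"trans": [-0.0353, -0.0296, 0]}, {"trans": [-0.0353, -0.0296, 0]}]' -; python3 -m jog '[{"trans": [0, 0, 0.03]}, {"trans": [0, 0, 0.03]}, {"trans": [0, 0, 0.03]}, {}, {}]'
python3 - <<'E'
from h import *
from bench import status, optics
s=status.sense();w=wristcam(s,optics.get_image("wrist"));print(s["clock"],s["ee_pos"],s["tcp_rot"].round(3),s["ft_force"])
pickle.dump((s,w),open("w1.pkl","wb"))
cv2.imwrite("pics/w1.png",w["frame"][:,:,::-1])
print(proj(w,[.411,.247,.032]))
s0,d=pickle.load(open("d0.pkl","rb"))
for n,p,q in(("r1top",(414,327.5),(249,279)),("r2top",(454,359),(219,309))): print(n,tri([(d["top"],p),(d["side"],q)]).round(3))
E
```

```text
clock: 0.95
ee_pos: [0.4116, 0.246, 0.2922]
tcp_rot: [[-0.921, 0.389, 0.0], [0.389, 0.921, 0.0], [-0.0, 0.0, -1.0]]
ft_force: [0.9, 0.4, 0.0]
grip_width: 0.999
grasp_force: 0.0
clock: 1.45
ee_pos: [0.4111, 0.2477, 0.2022]
tcp_rot: [[-0.921, 0.389, -0.001], [0.389, 0.921, -0.0], [0.001, -0.001, -1.0]]
ft_force: [0.2, -0.7, -0.1]
grip_width: 0.998
grasp_force: 0.0
1.45 [0.41112874 0.24766506 0.20221358] [[-0.921  0.389 -0.001]
 [ 0.389  0.921 -0.   ]
 [ 0.001 -0.001 -1.   ]] [ 0.22506225 -0.70469181 -0.08282659]
[307.30922778 231.87920577]
r1top [ 0.406 -0.167  0.189]
r2top [ 0.345 -0.24   0.188]
```

View pics/w1.png

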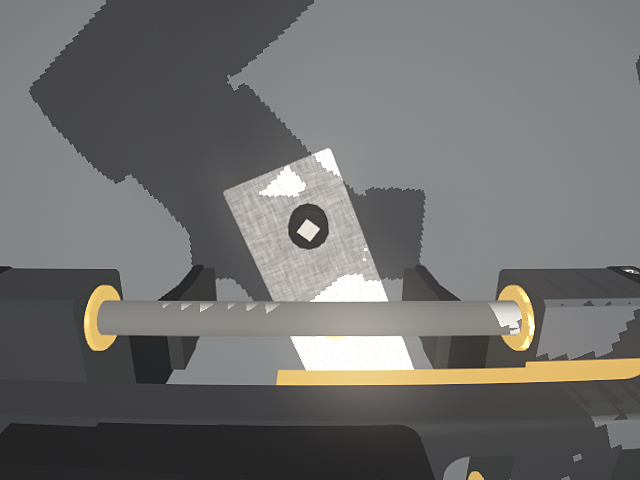

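The wrist view shows the black mount's top at (308,230), about 1 px from the prediction (307,232), so the estimate holds. Descending to grasp.

```bash
python3 -m jog '[{"trans": [0, 0, 0.03]}, {"trans": [0, 0, 0.03]}, {"trans": [0, 0, 0.03]}, {"trans": [0, 0, 0.016]}, {"trans": [0, 0, 0.01]}, {}]' ; python3 -m jog '[{}, {}, {}, {}, {}, {}, {}, {}]' 0.0
```

```text
clock: 2.1
ee_pos: [0.4117, 0.248, 0.0864]
tcp_rot: [[-0.921, 0.389, 0.001], [0.389, 0.921, 0.0], [-0.0, 0.0, -1.0]]
ft_force: [-0.4, -0.6, -0.3]
grip_width: 1.0
grasp_force: 0.0
clock: 2.9
ee_pos: [0.4112, 0.2476, 0.0862]
tcp_rot: [[-0.921, 0.389, -0.0], [0.389, 0.921, -0.0], [0.0, -0.0, -1.0]]
ft_force: [0.5, -0.4, -0.1]
grip_width: 0.353
grasp_force: 0.2
```

```bash
python3 -m jog '[{}, {}, {}, {"trans": [0, 0, -0.02]}, {"trans": [0, 0, -0.04]}, {"trans": [0, 0, -0.05]}, {"trans": [0, 0, -0.05]}, {}]' ; python3 -m jog '[{"trans": [-0.0306, -0.0282, 0]}, {"trans": [-0.0306, -0.0282, 0]}, {"trans": [-0.0306, -0.0282, 0]}, {"trans": [-0.0306, -0.0282, 0]}, {"trans": [-0.0306, -0.0282, 0]}, {"trans": [-0.0306, -0.0282, 0]}, {"trans": [-0.0306, -0.0282, 0]}, {"trans": [-0.0306, -0.0282, 0]}]'
python3 -m jog '[{}, {}, {}]'
python3 - <<'E'
from h import *
from bench import status, optics
s=status.sense();w=wristcam(s,optics.get_image("wrist"));print(s["clock"],s["ee_pos"],s["ft_force"],s["grasp_force"])
t=optics.get_image("top");S=optics.get_image("side")
pickle.dump((s,w,t,S),open("w2.pkl","wb"))
print("rim",proj(w,[.549,-.0555,.13]),"mount",[proj(c,[*s["ee_pos"][:2],s["ee_pos"][2]-.054]) for c in (w,t,S)])
def crop(c,x,y,w=80,h=60): return cv2.resize(c["frame"][y:y+h,x:x+w,::-1],(400,300),interpolation=cv2.INTER_CUBIC)
a=np.vstack([cv2.resize(w["frame"][:,:,::-1],(400,300),interpolation=cv2.INTER_AREA),crop(S,275,220)])
b=cv2.resize(w["frame"][150:330,230:350,::-1],(400,600),interpolation=cv2.INTER_CUBIC)
cv2.imwrite("pics/w2.png",np.hstack([a,b]))
E
```

```text
clock: 3.7
ee_pos: [0.4144, 0.2489, 0.2521]
tcp_rot: [[-0.921, 0.389, 0.014], [0.389, 0.921, 0.004], [-0.011, 0.009, -1.0]]
ft_force: [0.9, 0.6, 0.3]
grip_width: 0.337
grasp_force: 30.0
clock: 4.5
ee_pos: [0.5487, -0.0569, 0.245]
tcp_rot: [[-0.921, 0.39, -0.002], [0.39, 0.921, 0.001], [0.002, -0.0, -1.0]]
ft_force: [1.1, 0.6, -0.4]
grip_width: 0.333
grasp_force: 30.0
clock: 4.8
ee_pos: [0.5476, -0.0544, 0.2453]
tcp_rot: [[-0.921, 0.389, -0.003], [0.389, 0.921, 0.001], [0.003, 0.0, -1.0]]
ft_force: [-0.5, -0.1, -1.0]
grip_width: 0.334
grasp_force: 30.0
4.8 [ 0.547567   -0.05438842  0.24525536] [-0.46873629 -0.10012567 -0.95660246] 29.99999463558197
rim [307.06800737 259.98819422] mount [array([307.57278305, 304.24043036]), array([352.31170354, 253.47165244]), array([310.3818334 , 236.65366086])]
```

View pics/w2.png

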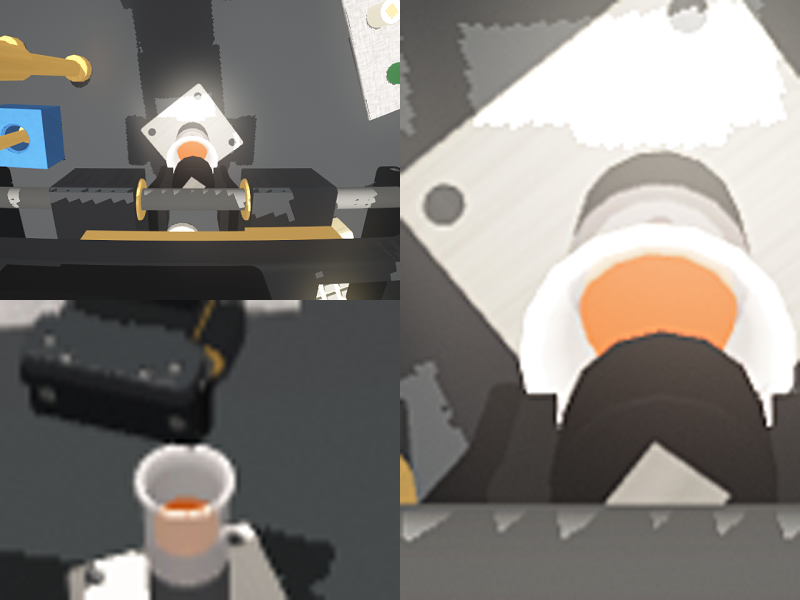

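Right crop: rim outer edge spans x≈266–348 with its far edge at row ≈217.5. The mount spans x≈275–343 with its far top edge near row 250, and the disc sits well below the rim. Comparing these with model predictions.

```bash
python3 - <<'E'
from h import *
s,w,t,S=pickle.load(open("w2.pkl","rb"))
R=s["tcp_rot"];x,y=R[:,0],R[:,1];p=s["ee_pos"]
def circ(c,o,r): return np.array([proj(c,np.array(o)+r*(np.cos(a)*x+np.sin(a)*y)) for a in np.linspace(0,6.28,73)])
C=circ(w,[.549,-.0555,.13],.0245);print("rim",C.min(0),C.max(0))
for z in(.054,.080): 
  C=circ(w,p+R[:,2]*z,.015);print("mount",z,C.min(0),C.max(0))
print(((p-[.549,-.0555,p[2]])@R).round(4))
# observed rows: rim top edge by brightness
g=cv2.cvtColor(w["frame"],cv2.COLOR_RGB2GRAY)
print(g[205:262:1,307].tolist())
print(g[255,260:356].tolist())
print(g[285,265:356].tolist())
E
```

```text
rim [265.09813145 219.12697273] [349.04904428 298.43601298]
mount 0.054 [272.38420408 270.93396862] [342.78246969 335.05911788]
mount 0.08 [277.25198827 251.16110637] [338.20758177 307.80025513]
[0.0018 0.0005 0.    ]
[197, 232, 225, 222, 221, 231, 240, 237, 237, 232, 211, 211, 250, 255, 255, 255, 255, 255, 255, 241, 234, 207, 188, 191, 191, 189, 189, 188, 189, 188, 188, 186, 187, 185, 185, 185, 184, 184, 183, 183, 182, 181, 184, 177, 129, 74, 81, 83, 81, 80, 78, 80, 77, 76, 76, 74, 74]
[85, 81, 74, 99, 181, 224, 255, 255, 255, 255, 255, 255, 254, 250, 249, 247, 244, 242, 239, 237, 232, 231, 232, 232, 232, 233, 234, 239, 212, 182, 174, 125, 75, 66, 73, 73, 75, 76, 76, 77, 76, 78, 77, 78, 79, 79, 80, 78, 80, 80, 79, 82, 81, 81, 81, 82, 80, 83, 81, 82, 83, 83, 82, 81, 78, 70, 98, 198, 242, 239, 233, 231, 230, 230, 232, 236, 240, 242, 246, 248, 249, 252, 255, 255, 255, 255, 255, 255, 248, 230, 233, 239, 221, 153, 91, 83]
[60, 61, 61, 60, 61, 62, 61, 61, 60, 62, 63, 54, 45, 47, 48, 49, 47, 49, 49, 49, 49, 49, 49, 51, 49, 50, 50, 51, 51, 51, 50, 52, 53, 52, 52, 51, 49, 41, 81, 155, 190, 191, 192, 196, 169, 117, 66, 46, 49, 53, 54, 56, 55, 56, 55, 55, 55, 57, 55, 56, 56, 55, 58, 57, 56, 58, 56, 57, 56, 58, 57, 58, 58, 58, 57, 54, 55, 68, 69, 68, 68, 68, 68, 68, 68, 68, 68, 68, 67, 69, 68]
```

```bash
python3 -m jog '[{"trans": [-0.0013, -0.0004, 0.02]}, {"trans": [0, 0, 0.01]}, {"trans": [0, 0, 0.006]}, {"trans": [0, 0, 0.004]}, {"trans": [0, 0, 0.003]}, {}, {}]'
```

```text
clock: 5.65
ee_pos: [0.5501, -0.0564, 0.2035]
tcp_rot: [[-0.921, 0.389, 0.001], [0.389, 0.921, -0.0], [-0.001, 0.0, -1.0]]
ft_force: [0.3, -0.1, -0.6]
grip_width: 0.328
grasp_force: 30.0
```

```bash
python3 -m jog '[{"trans": [0, 0, 0.0015]}, {}, {}]'; python3 -m jog '[{}, {}, {}, {}, {}, {}]' 1.0;  python3 -m jog '[{"trans": [0, 0, -0.03]}, {"trans": [0, 0, -0.03]}, {"trans": [0, 0, -0.03]}, {}]'
python3 - <<'E'
from h import *
from bench import status, optics
s=status.sense();w=wristcam(s,optics.get_image("wrist"));print(s["clock"],s["ee_pos"])
t=optics.get_image("top");S=optics.get_image("side")
pickle.dump((s,w,t,S),open("w3.pkl","wb"))
a=cv2.resize(w["frame"][190:310,240:400,::-1],(400,300),interpolation=cv2.INTER_CUBIC)
b=cv2.resize(S["frame"][230:290,275:355,::-1],(400,300),interpolation=cv2.INTER_CUBIC)
cv2.imwrite("pics/w3.png",np.hstack([a,b]))
E
```

```text
clock: 5.95
ee_pos: [0.5499, -0.0563, 0.2019]
tcp_rot: [[-0.921, 0.389, 0.0], [0.389, 0.921, -0.0], [-0.0, 0.0, -1.0]]
ft_force: [0.4, -0.5, -0.0]
grip_width: 0.334
grasp_force: 30.0
clock: 6.55
ee_pos: [0.5499, -0.0563, 0.2018]
tcp_rot: [[-0.921, 0.389, 0.0], [0.389, 0.921, -0.0], [-0.0, -0.0, -1.0]]
ft_force: [-1.1, -0.4, -0.3]
grip_width: 0.796
grasp_force: 0.0
clock: 6.95
ee_pos: [0.5522, -0.0569, 0.296]
tcp_rot: [[-0.921, 0.389, 0.009], [0.389, 0.921, -0.003], [-0.009, 0.001, -1.0]]
ft_force: [0.4, -0.2, -0.2]
grip_width: 0.993
grasp_force: 0.0
6.95 [ 0.55216136 -0.0569052   0.29597149]
```

View pics/w3.png

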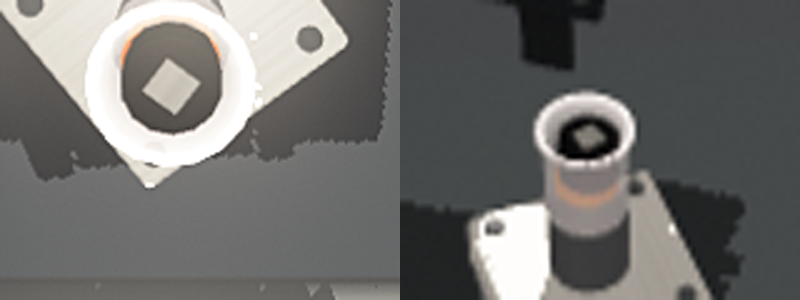

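The mount dropped upright into the tube and rests on the disc. Its steel square is visible just below the rim, so now I'll go for the rod.

```bash
python3 -m jog '[{"trans": [0.0005, -0.0389, 0]}, {"trans": [0.0005, -0.0389, 0]}, {"trans": [0.0005, -0.0389, 0]}, {"trans": [0.0005, -0.0389, 0]}, {"trans": [0.0005, -0.0389, 0]}, {"trans": [0.0005, -0.0389, 0]}, {}, {}]'
python3 -m jog '[{}, {}]'
python3 - <<'E'
from h import *
from bench import status, optics
s=status.sense();w=wristcam(s,optics.get_image("wrist"));print(s["clock"],s["ee_pos"])
pickle.dump((s,w),open("w4.pkl","wb"))
print(proj(w,[.4563,-.2702,.16]),proj(w,[.4563,-.2702,.045]),[proj(w,np.array([.4563,-.2702,.16])+a*s["tcp_rot"][:,i]).round(1) for i in(0,1) for a in(-.012,.012)])
cv2.imwrite("pics/w4.png",w["frame"][:,:,::-1])
E
```

```text
clock: 7.9
ee_pos: [0.4554, -0.2702, 0.2902]
tcp_rot: [[-0.92, 0.392, -0.002], [0.392, 0.92, 0.003], [0.003, 0.002, -1.0]]
ft_force: [0.1, 0.9, -0.3]
grip_width: 1.0
grasp_force: 0.0
clock: 8.1
ee_pos: [0.4565, -0.2687, 0.2912]
tcp_rot: [[-0.922, 0.388, -0.001], [0.388, 0.922, 0.001], [0.001, 0.001, -1.0]]
ft_force: [0.1, -0.1, -0.8]
grip_width: 0.999
grasp_force: 0.0
8.1 [ 0.45648128 -0.26871018  0.29121252]
[305.44969664 249.0054498 ] [306.39075109 210.2718348 ] [array([305.5, 267.1]), array([305.4, 230.4]), array([286.2, 249. ]), array([324.7, 249. ])]
```

View pics/w4.png

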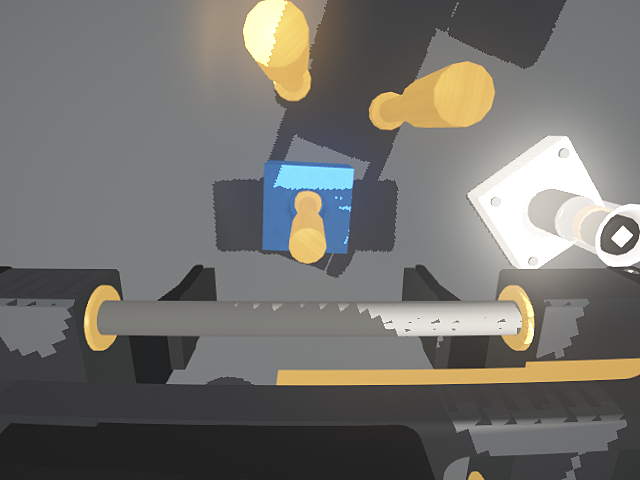

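Rod top centre is at (307.5,246) against a predicted (305.4,249). That matches the small bias the wrist camera showed on earlier targets. The large rods are clear of the gripper.

```bash
python3 -m jog '[{"trans": [0.0003, -0.001, 0.03]}, {"trans": [0, 0, 0.03]}, {"trans": [0, 0, 0.025]}, {"trans": [0, 0, 0.015]}, {"trans": [0, 0, 0.008]}, {}, {}]'; python3 -m jog '[{}, {}, {}, {}, {}, {}, {}, {}]' 0.0;python3 -m jog '[{}, {}, {}, {}, {}, {}]'
```

```text
clock: 8.85
ee_pos: [0.4562, -0.2709, 0.1843]
tcp_rot: [[-0.921, 0.389, 0.001], [0.389, 0.921, -0.001], [-0.001, -0.0, -1.0]]
ft_force: [0.0, 0.2, 0.1]
grip_width: 1.002
grasp_force: 0.0
clock: 9.65
ee_pos: [0.4556, -0.2709, 0.1837]
tcp_rot: [[-0.921, 0.389, -0.0], [0.389, 0.921, 0.0], [0.0, 0.0, -1.0]]
ft_force: [-0.9, -0.2, 0.1]
grip_width: 0.354
grasp_force: 0.0
clock: 10.25
ee_pos: [0.4556, -0.2709, 0.1837]
tcp_rot: [[-0.921, 0.389, -0.0], [0.389, 0.921, 0.0], [0.0, 0.0, -1.0]]
ft_force: [1.2, 0.3, -0.2]
grip_width: 0.269
grasp_force: 30.0
```

```bash
python3 -m jog '[{"trans": [0, 0, -0.015]}, {"trans": [0, 0, -0.03]}, {"trans": [0, 0, -0.035]}, {"trans": [0, 0, -0.035]}, {"trans": [0, 0, -0.02]}, {"trans": [0, 0, -0.01]}, {}]'; python3 -m jog '[{"trans": [-0.0005, 0.0335, 0]}, {"trans": [-0.0005, 0.0335, 0]}, {"trans": [-0.0005, 0.0335, 0]}, {"trans": [-0.0005, 0.0335, 0]}, {"trans": [-0.0005, 0.0335, 0]}, {"trans": [-0.0005, 0.0335, 0]}, {"trans": [-0.0004, 0.0333, 0]}, {}]'
python3 -m jog '[{}, {}, {}]'
python3 - <<'E'
from h import *
from bench import status, optics
s=status.sense();w=wristcam(s,optics.get_image("wrist"));print(s["clock"],s["ee_pos"],s["grip_width"])
t=optics.get_image("top");S=optics.get_image("side")
pickle.dump((s,w,t,S),open("w5.pkl","wb"))
a=cv2.resize(w["frame"][150:330,200:440,::-1],(400,300),interpolation=cv2.INTER_CUBIC)
b=cv2.resize(S["frame"][205:265,275:355,::-1],(400,300),interpolation=cv2.INTER_CUBIC)
cv2.imwrite("pics/w5.png",np.hstack([a,b]))
p=s["ee_pos"];R=s["tcp_rot"];f=p+R[:,2]*.1737
print("foot",f)
def ext(c,o,r): 
  C=np.array([proj(c,np.array(o)+r*np.array([np.cos(q),np.sin(q),0])) for q in np.linspace(0,6.28,73)]);return np.r_[C.min(0),C.max(0)].round(1)
for n,c in(("w",w),("S",S)): print(n,"foot",ext(c,f,.0135),"foottop",ext(c,f+[0,0,.012],.0135),"rim",ext(c,[.5495,-.056,.13],.0245))
E
```

```text
clock: 10.95
ee_pos: [0.4559, -0.2712, 0.3297]
tcp_rot: [[-0.921, 0.389, 0.002], [0.389, 0.921, -0.002], [-0.002, -0.001, -1.0]]
ft_force: [0.1, -0.0, -2.2]
grip_width: 0.269
grasp_force: 30.0
clock: 11.75
ee_pos: [0.5501, -0.0528, 0.3266]
tcp_rot: [[-0.923, 0.385, -0.003], [0.385, 0.923, 0.003], [0.004, 0.001, -1.0]]
ft_force: [-0.7, -0.6, -2.2]
grip_width: 0.267
grasp_force: 30.0
clock: 12.05
ee_pos: [0.5495, -0.0574, 0.3281]
tcp_rot: [[-0.921, 0.391, -0.001], [0.391, 0.921, 0.0], [0.001, -0.0, -1.0]]
ft_force: [0.2, -0.4, -0.9]
grip_width: 0.266
grasp_force: 30.0
12.05 [ 0.54946194 -0.05741608  0.32814071] 0.2655334761472432
foot [ 0.54922856 -0.05739842  0.15444087]
w foot [289.6 212.2 326.5 247.8] foottop [288.7 215.9 327.3 253. ] rim [279.  191.2 340.7 251.1]
S foot [305.8 244.5 317.3 252.8] foottop [305.7 241.  317.2 249.2] rim [301.6 247.9 322.2 262.9]
```

View pics/w5.png

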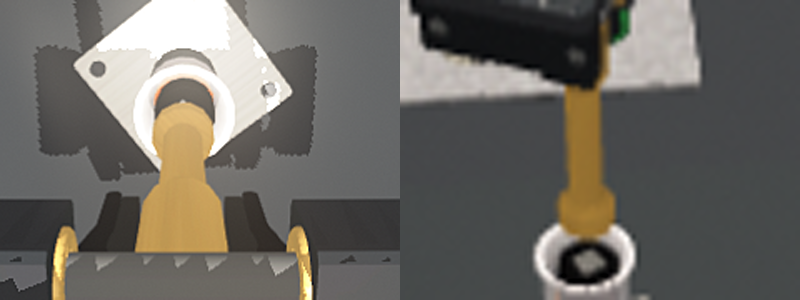

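Wrist crop: foot at x≈291–328 with its far edge at row ≈212, rim at x≈281–342 with its far edge at row ≈187 (predicted 191). I'll check that edge more precisely.

```bash
python3 - <<'E'
from h import *
s,w,t,S=pickle.load(open("w5.pkl","rb"))
g=cv2.cvtColor(w["frame"],cv2.COLOR_RGB2GRAY)
print("col310 from 175",g[175:225,310].tolist())
print("row222 from 270",g[222,270:352].tolist())
s3,w3,t3,S3=pickle.load(open("w3.pkl","rb"))
g=cv2.cvtColor(w3["frame"],cv2.COLOR_RGB2GRAY)
def ext(c,o,r): 
  C=np.array([proj(c,np.array(o)+r*np.array([np.cos(q),np.sin(q),0])) for q in np.linspace(0,6.28,73)]);return np.r_[C.min(0),C.max(0)].round(1)
print("w3 rim pred",ext(w3,[.5495,-.056,.13],.0245))
print("col308 from 180",g[180:265,308].tolist())
print("row224 from 268",g[224,268:350].tolist())
E
```

```text
col310 from 175 [255, 255, 255, 255, 139, 153, 155, 153, 159, 194, 224, 215, 217, 227, 255, 255, 255, 255, 255, 243, 239, 201, 112, 114, 117, 116, 118, 118, 116, 114, 113, 112, 110, 107, 116, 172, 207, 186, 186, 185, 190, 195, 194, 192, 191, 191, 191, 193, 187, 178]
row222 from 270 [102, 188, 221, 226, 224, 223, 224, 224, 223, 217, 251, 255, 255, 255, 255, 253, 248, 247, 244, 241, 238, 239, 201, 171, 178, 187, 189, 187, 190, 192, 191, 191, 188, 188, 189, 190, 191, 190, 190, 190, 193, 192, 190, 190, 189, 191, 191, 192, 193, 192, 190, 189, 191, 191, 187, 184, 161, 100, 83, 223, 241, 239, 241, 244, 246, 250, 255, 255, 255, 255, 253, 225, 227, 226, 225, 226, 227, 229, 229, 231, 231, 234]
w3 rim pred [272.9 192.9 342.1 259.6]
col308 from 180 [165, 164, 160, 173, 212, 227, 221, 219, 228, 235, 246, 255, 255, 255, 255, 255, 245, 241, 201, 132, 121, 124, 123, 122, 123, 124, 120, 119, 118, 117, 116, 113, 110, 116, 169, 211, 206, 204, 203, 204, 203, 203, 200, 199, 196, 194, 192, 193, 192, 192, 192, 194, 198, 199, 161, 80, 79, 85, 82, 83, 80, 77, 63, 136, 238, 249, 246, 248, 249, 250, 252, 255, 255, 255, 255, 255, 251, 218, 208, 163, 115, 113, 116, 116, 116]
row224 from 268 [224, 224, 223, 224, 224, 220, 255, 255, 255, 255, 255, 253, 249, 248, 244, 242, 238, 235, 234, 246, 153, 76, 89, 92, 93, 93, 93, 92, 89, 96, 163, 199, 200, 197, 199, 200, 200, 201, 199, 198, 196, 195, 192, 194, 195, 196, 197, 198, 200, 205, 196, 133, 95, 97, 101, 100, 101, 99, 97, 88, 132, 227, 236, 236, 240, 243, 245, 248, 253, 255, 255, 255, 255, 252, 255, 255, 245, 225, 226, 226, 226, 227]
```

Foot and rim share the same image bias, so they are aligned to within 1 mm. Lowering carefully.

```bash
python3 -m jog '[{"trans": [0, 0.0007, 0.008]}, {"trans": [0, 0, 0.006]}, {"trans": [0, 0, 0.004]}, {"trans": [0, 0, 0.002]}, {"trans": [0, 0, 0.0015]}, {"trans": [0, 0, 0.0015]}, {"trans": [0, 0, 0.0015]}, {"trans": [0, 0, 0.0015]}]'; python3 -m jog '[{"trans": [0, 0, 0.0015]}, {"trans": [0, 0, 0.0015]}, {"trans": [0, 0, 0.0015]}, {"trans": [0, 0, 0.0015]}]'
```

```text
clock: 13.0
ee_pos: [0.5503, -0.0558, 0.3028]
tcp_rot: [[-0.921, 0.389, 0.0], [0.389, 0.921, -0.0], [-0.0, 0.0, -1.0]]
ft_force: [0.6, 0.5, -0.6]
grip_width: 0.268
grasp_force: 30.0
clock: 13.4
ee_pos: [0.5505, -0.0559, 0.2975]
tcp_rot: [[-0.921, 0.389, 0.001], [0.389, 0.921, -0.0], [-0.001, 0.0, -1.0]]
ft_force: [-0.4, 0.4, 4.8]
grip_width: 0.264
grasp_force: 30.0
```

```bash
python3 -m jog '[{"trans": [0, 0, 0.001]}, {"trans": [0, 0, 0.001]}, {"trans": [0, 0, 0.001]}, {"trans": [0, 0, 0.001]}]'
```

```text
clock: 13.8
ee_pos: [0.5504, -0.0558, 0.2929]
tcp_rot: [[-0.921, 0.389, 0.001], [0.389, 0.921, -0.0], [-0.001, 0.0, -1.0]]
ft_force: [-0.8, 1.4, 5.4]
grip_width: 0.269
grasp_force: 30.0
```

```bash
for i in 1; do python3 -m jog '[{"trans": [0, 0, 0.0015]}, {"trans": [0, 0, 0.0015]}, {"trans": [0, 0, 0.0015]}, {"trans": [0, 0, 0.0015]}, {"trans": [0, 0, 0.0015]}, {"trans": [0, 0, 0.0015]}, {"trans": [0, 0, 0.0015]}, {"trans": [0, 0, 0.0015]}]'; done; python3 -m jog '[{"trans": [0, 0, 0.0015]}, {"trans": [0, 0, 0.0015]}, {"trans": [0, 0, 0.001]}, {"trans": [0, 0, 0.001]}, {"trans": [0, 0, 0.001]}, {"trans": [0, 0, 0.001]}]'
```

```text
clock: 14.6
ee_pos: [0.5503, -0.0558, 0.2806]
tcp_rot: [[-0.921, 0.389, 0.0], [0.389, 0.921, -0.0], [-0.0, 0.0, -1.0]]
ft_force: [0.5, -0.2, 3.9]
grip_width: 0.265
grasp_force: 30.0
clock: 15.2
ee_pos: [0.5503, -0.0558, 0.2737]
tcp_rot: [[-0.921, 0.389, 0.0], [0.389, 0.921, -0.0], [-0.0, 0.0, -1.0]]
ft_force: [-0.4, -0.7, 4.2]
grip_width: 0.267
grasp_force: 30.0
```

```bash
python3 -m jog '[{"trans": [0, 0, 0.001]}, {"trans": [0, 0, 0.001]}, {"trans": [0, 0, 0.001]}, {"trans": [0, 0, 0.001]}, {"trans": [0, 0, 0.001]}, {"trans": [0, 0, 0.001]}, {"trans": [0, 0, 0.001]}, {"trans": [0, 0, 0.001]}]'; python3 -m jog '[{"trans": [0, 0, 0.001]}, {"trans": [0, 0, 0.001]}, {"trans": [0, 0, 0.001]}]'
```

```text
clock: 16.0
ee_pos: [0.5503, -0.0558, 0.2657]
tcp_rot: [[-0.921, 0.389, 0.0], [0.389, 0.921, -0.0], [-0.0, -0.0, -1.0]]
ft_force: [0.1, -0.1, 4.4]
grip_width: 0.265
grasp_force: 30.0
clock: 16.3
ee_pos: [0.5503, -0.0558, 0.2627]
tcp_rot: [[-0.921, 0.389, 0.0], [0.389, 0.921, -0.0], [-0.0, 0.0, -1.0]]
ft_force: [1.0, -0.1, 4.4]
grip_width: 0.265
grasp_force: 30.0
```

```bash
cat > ok.py <<'E'
from bench import status
import sys
s=status.sense();f=s["ft_force"][2];print("z %.4f F %.1f"%(s["ee_pos"][2],f));sys.exit(f>8)
E
python3 -m jog '[{"trans": [0, 0, 0.0008]}]' >/dev/null; python3 ok.py && python3 -m jog '[{"trans": [0, 0, 0.0008]}]' >/dev/null; python3 ok.py && python3 -m jog '[{"trans": [0, 0, 0.0008]}]' >/dev/null;  python3 ok.py && python3 -m jog '[{"trans": [0, 0, 0.0008]}]' >/dev/null;  python3 ok.py && python3 -m jog '[{"trans": [0, 0, 0.0008]}]' >/dev/null;  python3 ok.py && python3 -m jog '[{"trans": [0, 0, 0.0008]}]' >/dev/null;  python3 ok.py && python3 -m jog '[{"trans": [0, 0, 0.0008]}]' >/dev/null;  python3 ok.py && python3 -m jog '[{"trans": [0, 0, 0.0008]}]' >/dev/null; python3 ok.py
```

```text
z 0.2619 F 3.3
z 0.2619 F 3.3
z 0.2619 F 3.3
z 0.2619 F 3.3
z 0.2619 F 3.3
z 0.2619 F 3.3
z 0.2619 F 3.3
z 0.2619 F 3.3False
False
False
False
False
False
False
False
```

sys.exit needs an int; fixing the guard.

```bash
sed -i 's/sys.exit(f>8)/sys.exit(int(f>8))/' ok.py
python3 -m jog '[{"trans": [0, 0, 0.0008]}]' >/dev/null; python3 ok.py && python3 -m jog '[{"trans": [0, 0, 0.0008]}]' >/dev/null; python3 ok.py && python3 -m jog '[{"trans": [0, 0, 0.0008]}]' >/dev/null;  python3 ok.py && python3 -m jog '[{"trans": [0, 0, 0.0008]}]' >/dev/null;  python3 ok.py && python3 -m jog '[{"trans": [0, 0, 0.0008]}]' >/dev/null;  python3 ok.py && python3 -m jog '[{"trans": [0, 0, 0.0008]}]' >/dev/null;  python3 ok.py && python3 -m jog '[{"trans": [0, 0, 0.0008]}]' >/dev/null;  python3 ok.py && python3 -m jog '[{"trans": [0, 0, 0.0008]}]' >/dev/null; python3 ok.py
```

```text
z 0.2611 F 7.6
z 0.2611 F 12.1
z 0.2611 F 12.1
z 0.2611 F 12.1
z 0.2611 F 12.1
z 0.2611 F 12.1
z 0.2611 F 12.1
z 0.2611 F 12.1
```

```bash
python3 -m jog '[{}]' ; python3 -m jog '[{"trans": [0, 0, 0.0003]}]' | grep -E 'ee_pos|force'; python3 -m jog '[{}]'| grep -E 'ee_pos|force'
```

```text
clock: 16.7
ee_pos: [0.5504, -0.0558, 0.2611]
tcp_rot: [[-0.921, 0.389, 0.001], [0.389, 0.921, -0.0], [-0.001, 0.0, -1.0]]
ft_force: [-0.7, -0.0, 7.9]
grip_width: 0.266
grasp_force: 30.0
ee_pos: [0.5505, -0.0558, 0.2611]
ft_force: [-1.1, 1.2, 10.9]
grasp_force: 30.0
ee_pos: [0.5505, -0.0559, 0.2611]
ft_force: [-1.1, 0.3, 8.9]
grasp_force: 30.0
```

```bash
python3 -m jog '[{"trans": [0, 0, 0.0004]}]' | grep -E 'ee_pos|force'; python3 -m jog '[{}]'| grep -E 'ee_pos|force';python3 -m jog '[{"trans": [0, 0, 0.0004]}]' | grep -E 'ee_pos|force'; python3 -m jog '[{}]'| grep -E 'ee_pos|force'
```

```text
ee_pos: [0.5506, -0.0559, 0.261]
ft_force: [-1.3, 1.4, 12.8]
grasp_force: 30.0
ee_pos: [0.5505, -0.0559, 0.261]
ft_force: [-1.0, 0.6, 11.3]
grasp_force: 30.0
ee_pos: [0.5506, -0.0559, 0.261]
ft_force: [-2.3, -0.3, 15.5]
grasp_force: 30.0
ee_pos: [0.5506, -0.0559, 0.261]
ft_force: [-1.2, 0.5, 12.1]
grasp_force: 30.0
```

```bash
python3 -m jog '[{"trans": [0, 0, 0.0004]}, {}, {}]' | grep -E 'ee_pos|ft_force'; python3 -m jog '[{}, {}, {}, {}]'| grep -E 'ee_pos|ft_force';python3 -m jog '[{}, {}, {}, {}]'| grep -E 'ee_pos|ft_force'
```

```text
ee_pos: [0.5507, -0.0559, 0.261]
ft_force: [-2.3, 0.7, 15.7]
ee_pos: [0.5507, -0.0559, 0.261]
ft_force: [-2.4, 0.7, 16.0]
ee_pos: [0.5506, -0.0559, 0.261]
ft_force: [-2.0, 0.3, 15.6]
```

Firm stop at TCP z 0.261, with about 16 N held for over a second. Withdrawing and returning the rod.

```bash
python3 -m jog '[{"trans": [0, 0, -0.003]}, {"trans": [0, 0, -0.006]}, {"trans": [0, 0, -0.012]}, {"trans": [0, 0, -0.015]}, {"trans": [0, 0, -0.015]}, {"trans": [0, 0, -0.012]}, {"trans": [0, 0, -0.008]}, {}]' | grep -E 'ee_pos|force|rip'; python3 -m jog '[{"trans": [0.0005, -0.0336, 0]}, {"trans": [0.0005, -0.0336, 0]}, {"trans": [0.0005, -0.0336, 0]}, {"trans": [0.0005, -0.0336, 0]}, {"trans": [0.0005, -0.0336, 0]}, {"trans": [0.0005, -0.0336, 0]}, {"trans": [0.0005, -0.0334, 0]}, {}]'; python3 -m jog '[{}, {}, {}, {}]'
python3 - <<'E'
from h import *
from bench import status, optics
s=status.sense();w=wristcam(s,optics.get_image("wrist"));print(s["ee_pos"])
t=optics.get_image("top");S=optics.get_image("side")
pickle.dump((s,w,t,S),open("w6.pkl","wb"))
a=cv2.resize(w["frame"][130:310,200:440,::-1],(400,300),interpolation=cv2.INTER_CUBIC)
b=cv2.resize(S["frame"][300:390,230:350,::-1],(400,300),interpolation=cv2.INTER_CUBIC)
c=cv2.resize(S["frame"][230:290,275:355,::-1],(400,300),interpolation=cv2.INTER_CUBIC)
e=cv2.resize(t["frame"][230:290,310:390,::-1],(400,300),interpolation=cv2.INTER_CUBIC)
cv2.imwrite("pics/w6.png",np.vstack([np.hstack([a,b]),np.hstack([c,e])]))
print([proj(c,s["ee_pos"]+s["tcp_rot"][:,2]*.1737) for c in(w,S)],[proj(c,[.4563,-.2702,.045]) for c in(w,S)])
E
```

```text
ee_pos: [0.5507, -0.0559, 0.331]
ft_force: [0.3, -0.9, -0.5]
grip_width: 0.269
grasp_force: 30.0
clock: 20.0
ee_pos: [0.4542, -0.2744, 0.3292]
tcp_rot: [[-0.919, 0.393, -0.001], [0.393, 0.919, -0.001], [0.0, -0.002, -1.0]]
ft_force: [1.1, 0.6, -0.6]
grip_width: 0.262
grasp_force: 30.0
clock: 20.4
ee_pos: [0.4559, -0.2699, 0.3298]
tcp_rot: [[-0.922, 0.388, -0.0], [0.388, 0.922, 0.0], [0.0, 0.0, -1.0]]
ft_force: [-0.3, 0.7, -0.8]
grip_width: 0.265
grasp_force: 30.0
[ 0.45590037 -0.26985538  0.32978357]
[array([308.03847869, 230.19775494]), array([273.99517087, 325.98541228])] [array([307.98915349, 202.07580873]), array([278.02022248, 355.75274193])]
```

View pics/w6.png

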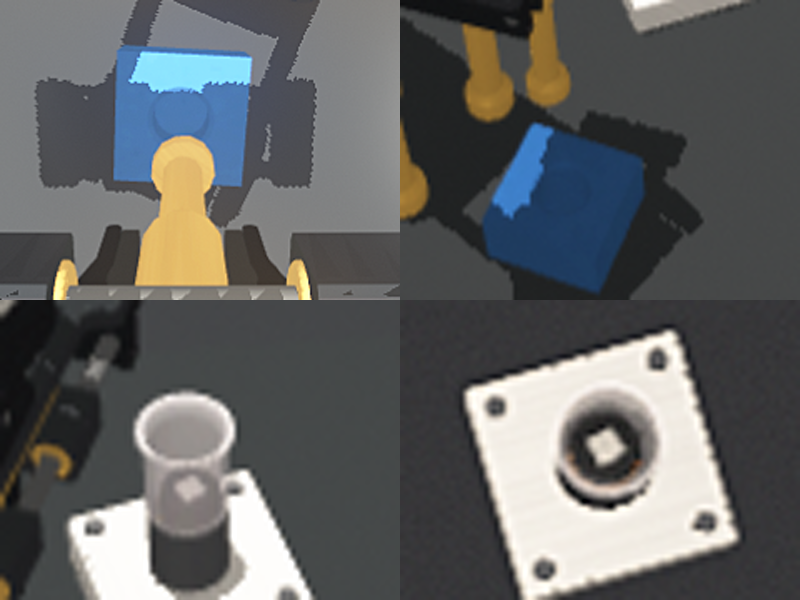

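The mount sits deep in the tube with its steel square up. The rod's foot is over the holder hole, so I'm lowering it now.

```bash
python3 -m jog '[{"trans": [0, -0.0008, 0.03]}, {"trans": [0, 0, 0.03]}, {"trans": [0, 0, 0.025]}, {"trans": [0, 0, 0.01]}, {}, {}]' | grep -E 'ee_pos|ft_force'; python3 -m jog '[{"trans": [0, 0, 0.01]}, {"trans": [0, 0, 0.01]}, {"trans": [0, 0, 0.01]}, {"trans": [0, 0, 0.008]}, {"trans": [0, 0, 0.006]}, {"trans": [0, 0, 0.003]}, {"trans": [0, 0, 0.002]}, {}]'
```

```text
ee_pos: [0.4558, -0.2721, 0.2356]
ft_force: [-1.0, -0.3, -1.5]
clock: 21.95
ee_pos: [0.4553, -0.2716, 0.1857]
tcp_rot: [[-0.921, 0.389, -0.0], [0.389, 0.921, 0.0], [0.0, 0.0, -1.0]]
ft_force: [0.8, -0.3, -0.9]
grip_width: 0.265
grasp_force: 30.0
```

```bash
python3 -m jog '[{"trans": [0, 0.0005, 0.001]}, {"trans": [0, 0, 0.0006]}, {}, {}]' | grep -E 'ee_pos|ft_force'; python3 ok.py; python3 -m jog '[{}, {}, {}, {}, {}, {}, {}, {}]' 1.0; python3 -m jog '[{"trans": [0, 0, -0.01]}, {"trans": [0, 0, -0.02]}, {"trans": [0, 0, -0.03]}, {"trans": [0, 0, -0.03]}, {"trans": [0, 0, -0.02]}, {"trans": [0, 0, -0.01]}, {}, {}]' | grep -E 'ee_pos|ft_force'
python3 - <<'E'
from h import *
from bench import status, optics
s=status.sense();w=wristcam(s,optics.get_image("wrist"));S=optics.get_image("side")
s0,d=pickle.load(open("d0.pkl","rb"))
f=lambda i:i["frame"][:,:,::-1]
a=cv2.resize(f(w)[130:310,200:440],(400,300),interpolation=cv2.INTER_CUBIC)
o=[cv2.resize(f(i)[315:375,240:320],(400,300),interpolation=cv2.INTER_CUBIC) for i in(d["side"],S)]
c=cv2.resize(f(S)[150:390,200:520],(400,300))
cv2.imwrite("pics/w7.png",np.vstack([np.hstack([a,c]),np.hstack(o)]))
E
```

```text
ee_pos: [0.4555, -0.2712, 0.1844]
ft_force: [-0.5, 0.4, -1.9]
z 0.1844 F -1.9
clock: 23.15
ee_pos: [0.4554, -0.2712, 0.1843]
tcp_rot: [[-0.921, 0.389, 0.0], [0.389, 0.921, -0.0], [-0.0, -0.0, -1.0]]
ft_force: [-0.1, -0.2, 0.4]
grip_width: 0.91
grasp_force: 0.0
ee_pos: [0.455, -0.2708, 0.3037]
ft_force: [-0.0, -0.5, 0.1]
```

View pics/w7.png

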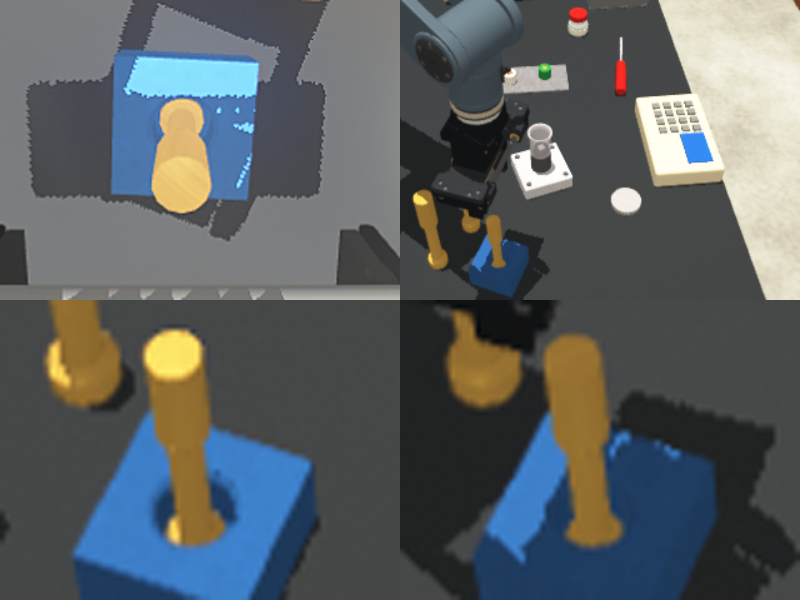

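The rod stands in the holder at the same pixels as at the start (top near (275,326) in the side view), everything else is in place, and the gripper is clear. Handing in.

```bash
python3 -c "
from bench import order
print(order.sign_off())"
```

```text
the job is handed in; nothing more can be done
None
```

The black specimen is bottomed out on the stop, held at about 16 N for over a second, and the rod is back upright in the blue holder; I handed the job in at about 24 s on the robot's clock, and the sign-off returned no verdict.

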